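# Seat a block in the clamping jig and swing its cam lever shut

### The job

Get the wooden block in the clamping jig ready for drilling. Push the block along the jig with a fingertip until its end is against the end stop, and after that push the cam lever round with a finger, as far as it goes, so that the cam clamps the block against the press pad. Do not pick the block up, and leave the screwdriver, the jar and the roll of tape beside the jig where they are.

Things in the scene. Friction and masses are not known exactly. Their poses are not given: they have to be found in the camera images.
- jig: plywood board 235 x 160 x 15 mm, screwed to the bench. Origin on the bench top; in its own frame it spans x -125 to +110, y -77 to +83 mm, upper face at z = 15 mm. x points along the jig to the end stop (roughly away from the robot), y to the cam lever's side (roughly left). The block lies along y = 0 between the press pad (-y side) and the cam (+y side)
- stop_face (a point): foot of the end stop, in the middle of its face, on the board (x = 75, y = 0, z = 15 mm in the jig's frame). The stop is a wooden cleat across the jig, 56 mm wide, 28 mm high, 14 mm thick
- block: loose softwood block 110 x 45 x 35 mm high, about 0.1 kg, lying lengthwise on the jig. Origin at the centre of its underside; its y axis is its length and points to the end stop. At the start 20 to 45 mm are free between it and the stop, with 1 to 3 mm of play to the pad and the cam. Against the stop its origin is at x = 20 mm in the jig's frame
- press_pad: wooden pad 102 x 10 x 30 mm before the back rail on the -y side of the block. Springs hold it towards the block; it yields up to 8 mm along the jig's y only. Origin: middle of the face towards the block, at the height of the board's upper face (y = -25 mm in the jig's frame when free). Clamped, it is pressed back about 3 mm with about 12 N
- cam_lever (a joint): angle of the cam lever about its upright pivot, rad: 0 fully open, 1.9 fully clamped (its limit); grows counter-clockwise seen from above. At value q the lever points 0.35 + q rad from the jig's x axis towards its y axis. It starts between 0 and 0.35 and stays where it is left; a push of about 2 to 6 N on the arm turns it
- lever_pivot (a point): on the lever's pivot axis at mid-height of the arm, 58 mm above the bench; x = 20, y = 47 mm in the jig's frame. Below the arm the cam, a wooden disc of radius 22 mm set 8 mm off-centre, stands 18 to 48 mm above the bench and reaches at most 30 mm from the pivot
- lever_end (a point): centre of the black ball (radius 10 mm) on the free end of the dark steel lever, 94 mm from the pivot, 58 mm above the bench. The arm is a straight level bar 14 mm wide and 14 mm high (51 to 65 mm above the bench), with free space below it down to the board and the bench
- screwdriver: loose yellow-handled screwdriver, 170 mm long and 33 mm high, lying on the bench along the -y side of the jig; leave alone. Origin under its middle
- nut_jar: loose jar of nuts, 68 mm across, 95 mm high, standing on the bench on the -y side of the jig, near the end stop's end; leave alone. Origin under its centre
- tape_roll: loose roll of masking tape lying flat, 98 mm across, 25 mm high, on the bench on the +y side of the jig, near the end towards the robot; leave alone. Origin under its centre
Mind the look-alikes: they are no part of the job. There is more than one size of the block; the job needs the middle-sized.

How it is judged (in metres and radians):
On the way, in this order (a step that is already met when the one before it is completed fails the run):
1. the block's end is against the end stop (within 4 mm) while the lever is still open (below 0.7 rad) (x of block in the frame of jig above 0.016 m and z of block in the frame of jig below 0.02 m and value of joint cam_lever below 0.7 rad), for 0.2 s.
2. the lever is turned to the clamped end of its travel (above 1.6 rad) (value of joint cam_lever above 1.6 rad), for 0.2 s.
At the end, for the whole second after the job is handed in: The block lies flat on the board with its end within 4 mm of the end stop and its length along the jig (within 0.06 rad), the cam lever is past 1.6 rad, the block presses on the press pad with more than 4 N, and it is at rest (x of block in the frame of jig between 0.016 and 0.024 m and z of block in the frame of jig below 0.02 m and angle between the y axis of block and the x axis of jig, either way round below 0.06 rad and value of joint cam_lever above 1.6 rad and contact force between block and press_pad above 4 N and linear speed of block below 0.01 m/s); the robot touches nothing.
It fails at once if the block is lifted more than 10 mm off the board (z of block in the frame of jig above 0.025 m).
It fails at once if the screwdriver is moved more than 15 mm (distance of screwdriver from where it was at the start of the episode above 0.015 m).
It fails at once if the jar is moved more than 15 mm (distance of nut_jar from where it was at the start of the episode above 0.015 m).
It fails at once if the tape roll is moved more than 15 mm (distance of tape_roll from where it was at the start of the episode above 0.015 m).
It also fails if it takes over 48 s, if anything falls off the work surface, if the arm or the gripper's body presses on something with over 40 N, if the wrist force passes 120 N, or if a joint passes its speed limit or range.

### The arm

A 6-joint arm with a two-finger parallel gripper is mounted at the origin on a cart in front of the work surface, level with it; the furniture and walls round the work are solid. World frame = base frame: x ahead of the robot, y to its left, z up, the work surface at z = 0. Lengths are in mm, angles in rad, forces in N, time in s.
With the tool pointing down it reaches from about 400 to 925 mm from the base axis. Payload 3.4 kg.
Tool frame: the origin (TCP) lies midway between the tips of the shut fingers; the grasp point (between the pads) lies behind it (bot.pinch_z is the z of the grasp point in the tool frame, in mm); z points along the fingers, y is the line along which they close (so a half turn about z gives the same grasp; the last joint's range is limited). The gripper opens to 85 mm and grips with 20 to 120 N. Pads are 22 mm wide; open, the fingers measure 114 mm over their backs; the gripper's body (76 mm by 85 mm) begins 54 mm behind the grasp point. The pads swing forward as they close: fully open they stand 13 mm farther back than shut.
Start: joints at [-1.216, 0.307, 1.506, -0, 1.328, -0.073], TCP at [238.528, -523.197, 231.305] pointing down, gripper open.
Joint ranges: [-3.12, 3.12], [-1.05, 2.28], [0.14, 2.33], [-1.42, 4.57], [0.1, 2.73], [-2.68, 2.68]. Speed limits (rad/s): [2.57, 2.57, 3.14, 3.14, 3.14, 3.14].

### API

Orientations are given as a unit quaternion [w, x, y, z].
In Python, from bench import bot, imaging gives the robot as it stands.
- The arm moves only by the tool play_rows, never from a script. Its argument "deltas" is one flat list of numbers, 6 for each row, row after row: the shift along the tool's x, y, z in mm, then the turn, a rotation vector about the tool's x, y, z in degrees. In form: [tx, ty, tz, rx, ry, rz, tx, ty, tz, rx, ry, rz, ...]. A call has exactly 8 rows; each row shifts and turns the commanded pose from where the row before left it, along the tool's axes as they then stand; what a row does not reach is not made up. A row lasts 1/12 s, in which the tool goes at most 41.7 mm and 7.16 degrees, less where a joint would pass 70% of its speed; a pose out of reach is approached as far as the arm can. A call is refused whole if a number of a shift passes 41.7 or a number of a turn 7.16, either way. A call with a gripper value outside its range is refused whole. "gripper" is the finger opening in mm, from 0 to 85.4, set as the call begins (left out, the last holds). The fingers move at their own pace and stop on an object; the grip force is fixed at half the most. Time passes only in rows, so rows that do not move let the fingers close, or fill a call up. It gives the time, the measured TCP pose, the force, the opening and the grip force at its end, in the units of the state.
- bot.observe(): the state, without advancing time (a new reading comes with each control period).
- imaging.read_camera(name): name is "scene" or "top" or "wrist"; returns the picture (384x512x3 uint8, red, green, blue); there is no depth.
- imaging.camera_model(name): a dict with "intrinsics" (3x3 intrinsics, pixels), "extrinsics" (4x4, takes a point from camera to world coordinates). Camera axes: x right, y down, z forward; pixel columns grow to the right and rows downward; lengths in mm; the calibration is good to about 2 mm. A picture is of the moment at which its call begins: read the wrist's pose just before it. camera_model takes no time and is no camera call; for the wrist camera it gives the pose at the moment of the call.
- bot.finish_job(): hands the job in; it is judged then, once.
The state is a dict: "clock": time; "joints": joint angles; "dq": joint speeds; "joint_torque": joint torques, N m; "ee_pos": TCP position; "ee_rot": TCP orientation; "force": force on the tool from outside, world axes, zero at the start; "wrist_torque": the same for the moment, N m; "finger_gap": finger opening in mm; "grip_force": force on a finger pad.
Only numpy, scipy, OpenCV 4.12 (cv2) and the standard library are available. Lean on these libraries where they do the work, as an engineer would, in place of code of your own. Each camera call takes 0.05 s, during which the arm holds its last target. There are 200 camera calls.

## Working session

There is one attempt and no reset: what is moved stays moved. The work goes in short steps, Python scripts to look and compute and a tool call to move; the robot and the scene stay as the last step left them, time stands still between calls to the robot, and variables do not carry over. Pictures are saved under pics/ and viewed, at most 10 in all, crops included, and the job is handed in when it is done.

Besides the shell and the picture viewer there is one more tool, called after "Request:" by a JSON object that holds its "op" and its "data", one argument or row to a line. play_rows: Moves the arm, as the interface text tells. Its arguments: {"type":"object","properties":{"deltas":{"type":"array","items":{"type":"number"}},"gripper":{"type":"number"}},"required":["deltas"]}

```bash
mkdir -p pics; ls; python3 - <<'E'
from bench import bot, imaging
import cv2, numpy as np
for n in ("top","scene"):
    im=imaging.read_camera(n); cv2.imwrite(f"pics/{n}0.png",im[:,:,::-1])
    m=imaging.camera_model(n); print(n,np.round(m["intrinsics"],1).tolist(),np.round(m["extrinsics"],3).tolist())
s=bot.observe(); print(s["clock"],s["ee_pos"],s["ee_rot"],s["finger_gap"],bot.pinch_z)
E
```

```text
pics
top [[421.3, 0.0, 255.2], [0.0, 421.3, 185.5], [0.0, 0.0, 1.0]] [[-0.02, -0.984, 0.18, 321.349], [-1.0, 0.018, -0.012, -66.532], [0.009, -0.18, -0.984, 1200.649], [0.0, 0.0, 0.0, 1.0]]
scene [[448.6, 0.0, 254.4], [0.0, 448.6, 196.6], [0.0, 0.0, 1.0]] [[-0.892, -0.302, 0.337, 51.366], [-0.452, 0.617, -0.644, 878.827], [-0.014, -0.726, -0.687, 1049.351], [0.0, 0.0, 0.0, 1.0]]
0.1 [ 238.31395217 -522.60791513  230.46093126] [-9.23523649e-04  9.77211762e-01  2.12264697e-01 -1.32053167e-04] 85.31263031167393 -18.700000000000003
```

View pics/top0.png

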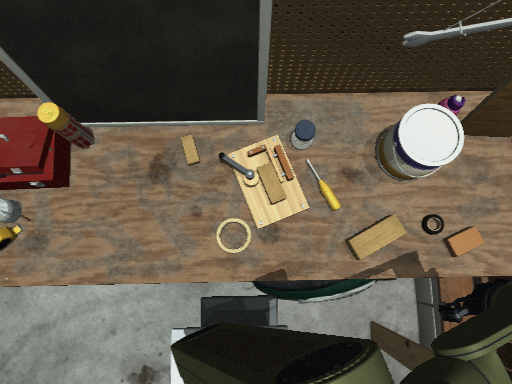

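View pics/scene0.png

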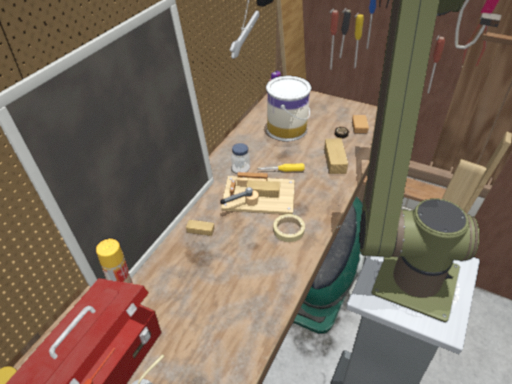

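The top view shows the jig around (268,182): the lever runs from about (252,175) to its ball at (222,157), the block is at (271,184) and the stop at (257,150). The jar is at (304,133), the screwdriver at (322,185) and the tape roll at (234,235). Next I'll magnify the jig and mask the board.

```bash
cat > h.py <<'E'
import numpy as np, cv2
from bench import bot, imaging
def ray(n,px,z,M=None):
    M=M or imaging.camera_model(n); K=np.array(M["intrinsics"]);E=np.array(M["extrinsics"])
    d=E[:3,:3]@np.linalg.solve(K,[px[0],px[1],1]); o=E[:3,3]; return o+d*(z-o[2])/d[2]
def proj(n,P,M=None):
    M=M or imaging.camera_model(n); K=np.array(M["intrinsics"]);E=np.linalg.inv(np.array(M["extrinsics"]))
    p=K@(E[:3,:3]@np.array(P,float)+E[:3,3]); return p[:2]/p[2]
E
python3 - <<'E'
from h import *
im=cv2.imread("pics/top0.png"); x0,y0=205,115
c=im[y0:y0+125,x0:x0+145]; cv2.imwrite("pics/top0c.png",cv2.resize(c,None,fx=4.5,fy=4.5,interpolation=cv2.INTER_CUBIC))
hsv=cv2.cvtColor(c,cv2.COLOR_BGR2HSV)
print([hsv[p[1]-y0,p[0]-x0].tolist() for p in [(268,215),(240,190),(271,185),(300,205),(215,180),(233,220)]])
m=((hsv[...,2]>165)&(hsv[...,0]<30)&(hsv[...,1]>50)).astype(np.uint8)*255
m=cv2.morphologyEx(m,cv2.MORPH_OPEN,np.ones((2,2)))
cs,_=cv2.findContours(m,0,2); b=max(cs,key=cv2.contourArea)
r=cv2.minAreaRect(b); bx=cv2.boxPoints(r)+[x0,y0]; print(bx)
W=np.array([ray("top",p,15) for p in bx]); print(W.round(1)); print([np.linalg.norm(W[i]-W[i-1]).round(1) for i in range(4)])
E
```

```text
[[20, 94, 218], [18, 61, 118], [20, 115, 179], [20, 99, 180], [16, 99, 118], [25, 80, 222]]
[[227.98086929 154.82836533]
 [279.40292358 133.73213196]
 [310.02532959 208.3742218 ]
 [258.60327148 229.47045898]]
[[ 629.8   -4.1   15. ]
 [ 690.8 -155.1   15. ]
 [ 469.2 -235.2   15. ]
 [ 412.4  -88.1   15. ]]
[np.float64(233.1), np.float64(162.9), np.float64(235.6), np.float64(157.7)]
```

View pics/top0c.png

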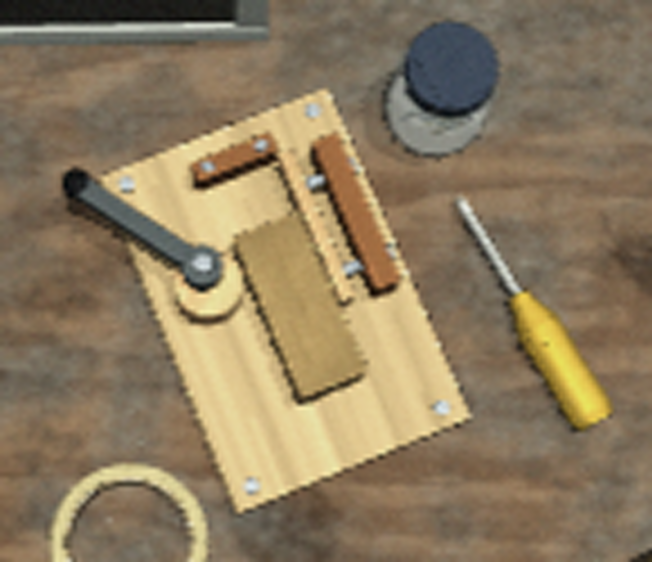

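The crop shows the board corners clearly (crop px: 103,180; 328,92; 468,415; 240,511). It also shows the pivot bolt at (203,263), the ball at (76,183), and the block top with near corners (302,402) and (364,377). The stop's near face is around (197,187)-(274,158).

```bash
cat >> h.py <<'E'
def fit(J,W):
    J=np.array(J,float);W=np.array(W,float)[:,:2]; jc,wc=J.mean(0),W.mean(0)
    a=np.sum((J-jc)[:,0]*(W-wc)[:,1]-(J-jc)[:,1]*(W-wc)[:,0]); b=np.sum((J-jc)*(W-wc)); t=np.arctan2(a,b)
    R=np.array([[np.cos(t),-np.sin(t)],[np.sin(t),np.cos(t)]]); return t,R,wc-R@jc
E
python3 - <<'E'
from h import *
cp=lambda u,v:((u+.5)/4.5-.5+205,(v+.5)/4.5-.5+115)
J=[(110,83),(110,-77),(-125,-77),(-125,83)]
W=[ray("top",cp(*p),15) for p in [(103,180),(328,92),(468,415),(240,511)]]
t,R,o=fit(J,W); print(t,o,[(R.T@(w[:2]-o)).round(1).tolist() for w in W])
tj=lambda p,z:(R.T@(ray("top",cp(*p),z)[:2]-o)).round(1).tolist()
print("pivot 20,47:",tj((203,263),68)); b=np.array(tj((76,183),60)); print("ball",b,np.hypot(*(b-[20,47])),"q",np.arctan2(b[1]-47,b[0]-20)-.35)
print("block top near",tj((302,402),50),tj((364,377),50),"far",tj((236,236),50),tj((298,212),50))
print("stop near top",tj((199,187),43),tj((274,158),43))
print("tape",tj((130,540),25),"jar",tj((452,68),95),"screw",tj((591,418),20),tj((462,202),15))
np.savez("jig.npz",t=t,R=R,o=o)
E
```

```text
0.37058286813283076 [ 559.85936737 -117.54352386] [[107.5, 81.5], [106.8, -75.7], [-121.6, -74.9], [-122.7, 81.1]]
pivot 20,47: [21.9, 46.7]
ball [100.2  99.6] 95.91037482983788 q 0.23048394823526364
block top near [-78.0, 22.1] [-78.2, -19.1] far [33.6, 19.8] [33.1, -21.9]
stop near top [73.0, 28.6] [72.6, -22.3]
tape [-114.1, 151.2] jar [71.3, -137.3] screw [-153.0, -144.8] [6.4, -126.9]
```

Board size, pivot, lever length (96 mm against 94 mm) and block size all match. The lever is at q≈0.23 and the block has about 42 mm to go. A turn of 3.3° about tool z aligns tool x with jig x, and tool y is then −jig y. I'll move above the point behind the block.

Request:
{"op": "play_rows", "data": {
  "deltas": [0,0,0,0,0,3.28,22,-17,0,0,0,0,22,-17,0,0,0,0,22,-17,0,0,0,0,22,-17,0,0,0,0,22,-17,0,0,0,0,22,-17,0,0,0,0,22,-17,0,0,0,0],
  "gripper": 0
}}

```text
clock: 0.77
ee_pos: [339.2, -355.0, 231.0]
ee_rot: [-0.0, 0.983, 0.184, -0.0]
force: [0.6, 0.3, 0.3]
finger_gap: -0.1
grip_force: 0.0
```

Request:
{"op": "play_rows", "data": {
  "deltas": [23.4,-17.8,0,0,0,0,23.4,-17.8,0,0,0,0,23.4,-17.8,0,0,0,0,23.4,-17.8,0,0,0,0,23.4,-17.8,0,0,0,0,23.4,-17.8,0,0,0,0,23.4,-17.8,0,0,0,0,23.4,-17.8,0,0,0,0]
}}

```text
clock: 1.43
ee_pos: [462.1, -154.5, 231.0]
ee_rot: [-0.0, 0.983, 0.184, -0.0]
force: [1.2, -0.6, 0.5]
finger_gap: 0.1
grip_force: 0.0
```

```bash
cat > st.py <<'E'
from h import *
from scipy.spatial.transform import Rotation as Ro
g=np.load("jig.npz"); s=bot.observe(); p=np.array(s["ee_pos"])
j=g["R"].T@(p[:2]-g["o"]); q=s["ee_rot"]; A=Ro.from_quat([q[1],q[2],q[3],q[0]]).as_matrix()
f=np.array(s["force"]); fj=g["R"].T@f[:2]
print("t",round(s["clock"],2),"jig",j.round(1),"z",p[2].round(1),"toolx-ang err",(np.arctan2(A[1,0],A[0,0])-g["t"]).round(4),"z",A[:,2].round(3),"Fjig",fj.round(1),f[2].round(1),"gap",round(s["finger_gap"],1))
E
python3 st.py
```

```text
t 1.43 jig [-104.5    1. ] z 231.0 toolx-ang err -0.0 z [-0.001  0.    -1.   ] Fjig [ 0.9 -1. ] 0.5 gap 0.1
```

Request:
{"op": "play_rows", "data": {
  "deltas": [0,1,26,0,0,0,0,0,28,0,0,0,0,0,28,0,0,0,0,0,28,0,0,0,0,0,28,0,0,0,0,0,28,0,0,0,0,0,22,0,0,0,0,0,11,0,0,0]
}}

```text
clock: 2.1
ee_pos: [460.2, -156.0, 29.4]
ee_rot: [-0.001, 0.983, 0.184, -0.002]
force: [-0.4, 0.2, -0.2]
finger_gap: 0.1
grip_force: 0.0
```

Request:
{"op": "play_rows", "data": {
  "deltas": [3,0,0,0,0,0,3,0,0,0,0,0,3,0,0,0,0,0,3,0,0,0,0,0,3,0,0,0,0,0,3,0,0,0,0,0,3,0,0,0,0,0,3,0,0,0,0,0]
}}

```text
clock: 2.77
ee_pos: [484.5, -148.2, 32.7]
ee_rot: [0.0, 0.983, 0.184, -0.0]
force: [-1.2, -0.4, 1.8]
finger_gap: -0.1
grip_force: 1.0
```

Request:
{"op": "play_rows", "data": {
  "deltas": [2.5,0,0,0,0,0,2.5,0,0,0,0,0,2.5,0,0,0,0,0,2.5,0,0,0,0,0,2.5,0,0,0,0,0,2.5,0,0,0,0,0,2.5,0,0,0,0,0,2.5,0,0,0,0,0]
}}

```text
clock: 3.43
ee_pos: [503.5, -140.9, 32.3]
ee_rot: [-0.0, 0.983, 0.184, 0.0]
force: [-0.5, -0.7, 0.4]
finger_gap: -0.1
grip_force: 0.8
```

```bash
python3 st.py
```

```text
t 3.43 jig [-61.   -1.4] z 32.3 toolx-ang err -0.0001 z [ 0.  0. -1.] Fjig [-0.7 -0.4] 0.4 gap -0.1
```

Request:
{"op": "play_rows", "data": {
  "deltas": [1.5,0,0,0,0,0,1.5,0,0,0,0,0,1.5,0,0,0,0,0,1.5,0,0,0,0,0,1.5,0,0,0,0,0,1.5,0,0,0,0,0,1,0,0,0,0,0,1,0,0,0,0,0]
}}

```text
clock: 4.1
ee_pos: [513.7, -137.0, 32.3]
ee_rot: [0.0, 0.983, 0.184, 0.0]
force: [-0.7, -0.8, 0.3]
finger_gap: -0.1
grip_force: 0.5
```

```bash
python3 st.py; python3 - <<'E'
from h import *
im=imaging.read_camera("top")[:,:,::-1]
cv2.imwrite("pics/top1c.png",cv2.resize(im[115:240,205:350],None,fx=4.5,fy=4.5,interpolation=cv2.INTER_CUBIC))
E
```

```text
t 4.1 jig [-50.   -1.4] z 32.3 toolx-ang err 0.0 z [ 0.  0. -1.] Fjig [-1.  -0.5] 0.3 gap -0.1
```

View pics/top1c.png

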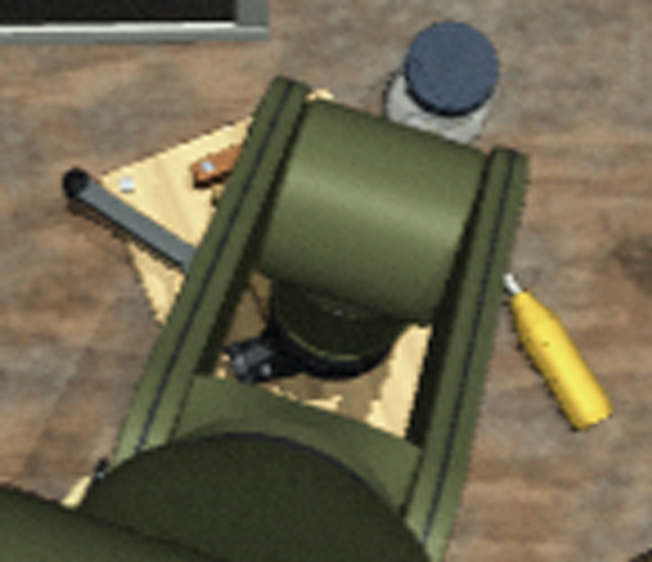

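The arm hides the block, but the lever ball is still at (76,183), so the lever hasn't moved. I'll keep pushing in small steps until the force rises.

Request:
{"op": "play_rows", "data": {
  "deltas": [0.7,0,0,0,0,0,0.7,0,0,0,0,0,0.7,0,0,0,0,0,0.7,0,0,0,0,0,0.7,0,0,0,0,0,0.5,0,0,0,0,0,0,0,0,0,0,0,0,0,0,0,0,0]
}}

```text
clock: 4.82
ee_pos: [517.5, -135.5, 32.3]
ee_rot: [0.0, 0.983, 0.184, 0.0]
force: [-0.2, 0.4, -0.5]
finger_gap: -0.1
grip_force: 0.1
```

```bash
python3 st.py
```

```text
t 4.82 jig [-46.   -1.4] z 32.3 toolx-ang err -0.0 z [ 0. -0. -1.] Fjig [-0.   0.4] -0.5 gap -0.1
```

Request:
{"op": "play_rows", "data": {
  "deltas": [0.5,0,0,0,0,0,0.5,0,0,0,0,0,0.5,0,0,0,0,0,0.5,0,0,0,0,0,0.5,0,0,0,0,0,0.5,0,0,0,0,0,0,0,0,0,0,0,0,0,0,0,0,0]
}}

```text
clock: 5.48
ee_pos: [520.1, -134.4, 32.3]
ee_rot: [0.0, 0.983, 0.184, 0.0]
force: [-1.1, -0.2, 1.1]
finger_gap: 0.0
grip_force: 0.6
```

```bash
python3 st.py
```

```text
t 5.48 jig [-43.1  -1.4] z 32.3 toolx-ang err -0.0 z [ 0.  0. -1.] Fjig [-1.1  0.2] 1.1 gap 0.0
```

Request:
{"op": "play_rows", "data": {
  "deltas": [0.7,0,0,0,0,0,0.7,0,0,0,0,0,0.7,0,0,0,0,0,0.7,0,0,0,0,0,0.7,0,0,0,0,0,0.5,0,0,0,0,0,0,0,0,0,0,0,0,0,0,0,0,0]
}}

```text
clock: 6.15
ee_pos: [520.2, -134.2, 32.3]
ee_rot: [0.0, 0.983, 0.185, -0.003]
force: [-9.6, -6.7, 8.4]
finger_gap: 0.2
grip_force: 5.9
```

```bash
python3 st.py
```

```text
t 6.15 jig [-43.   -1.2] z 32.3 toolx-ang err 0.0013 z [-0.006 -0.002 -1.   ] Fjig [-11.4  -2.7] 8.4 gap 0.2
```

The force rose to 11 N with no further motion, so the block is against the stop. I'll back off, rise and check with the wrist camera.

Request:
{"op": "play_rows", "data": {
  "deltas": [-4,0,0,0,0,0,-8,0,0,0,0,0,-12,0,0,0,0,0,-6,0,-20,0,0,0,0,0,-30,0,0,0,0,0,-30,0,0,0,0,0,-30,0,0,0,0,0,-30,0,0,0]
}}

```text
clock: 6.82
ee_pos: [494.9, -143.8, 173.4]
ee_rot: [-0.0, 0.983, 0.184, -0.0]
force: [0.4, -0.3, 0.7]
finger_gap: -0.2
grip_force: 0.0
```

Request:
{"op": "play_rows", "data": {
  "deltas": [0,0,-30,0,0,0,0,0,-30,0,0,0,0,0,-30,0,0,0,0,0,-20,0,0,0,0,0,0,0,0,0,0,0,0,0,0,0,0,0,0,0,0,0,0,0,0,0,0,0]
}}

```text
clock: 7.48
ee_pos: [494.5, -143.5, 280.5]
ee_rot: [-0.001, 0.983, 0.184, -0.001]
force: [1.1, -0.2, -0.8]
finger_gap: -0.4
grip_force: 0.0
```

```bash
python3 st.py; python3 - <<'E'
from h import *
M=imaging.camera_model("wrist"); im=imaging.read_camera("wrist")[:,:,::-1]
cv2.imwrite("pics/w1.png",im); g=np.load("jig.npz")
import json; json.dump({k:np.array(v).tolist() for k,v in M.items()},open("w1.json","w"))
for n,j,z in [("stop",(75,0),15),("stopL",(75,28),43),("stopR",(75,-28),43),("pivot",(20,47),68),("blkNearL",(-35,22),50),("blkNearR",(-35,-22),50),("cornerL",(110,83),15),("nearL",(-125,83),15)]:
    print(n,proj("wrist",[*(g["R"]@np.array(j)+g["o"]),z],M).round(0))
E
```

```text
t 7.48 jig [-70.3  -0.5] z 280.5 toolx-ang err -0.0001 z [-0.003  0.001 -1.   ] Fjig [ 1.  -0.6] -0.8 gap -0.4
stop [254.  32.]
stopL [228.  27.]
stopR [279.  27.]
pivot [210.  79.]
blkNearL [235. 130.]
blkNearR [272. 130.]
cornerL [182.  -2.]
nearL [193. 194.]
```

View pics/w1.png

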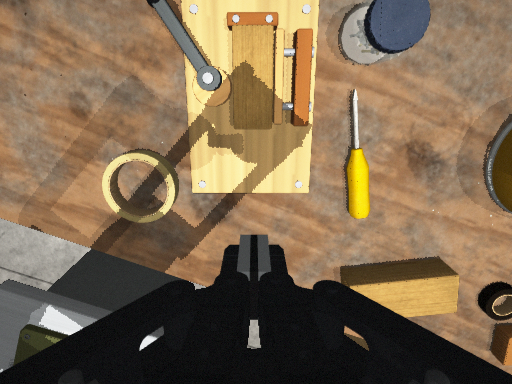

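The block's far end touches the stop at about (253,24) and its near edge is at row 129, where row 130 was predicted. It's straight, and the lever is still open. Next I'll go to the clockwise side of the lever arm.

Request:
{"op": "play_rows", "data": {
  "deltas": [21.5,-7.5,0,0,0,0,21.5,-7.5,0,0,0,0,21.5,-7.5,0,0,0,0,21.5,-7.5,0,0,0,0,21.5,-7.5,0,0,0,0,21.5,-7.5,0,0,0,0,21.5,-7.5,0,0,0,0,21.5,-7.5,0,0,0,0]
}}

```text
clock: 8.2
ee_pos: [634.5, -24.8, 280.4]
ee_rot: [-0.0, 0.983, 0.184, -0.002]
force: [-0.3, 0.3, 0.1]
finger_gap: -0.2
grip_force: 0.0
```

Request:
{"op": "play_rows", "data": {
  "deltas": [0,0,20,0,0,0,0,0,30,0,0,0,0,0,30,0,0,0,0,0,30,0,0,0,0,0,20,0,0,0,0,0,10,0,0,0,0,0,0,0,0,0,0,0,0,0,0,0]
}}

```text
clock: 8.87
ee_pos: [634.2, -25.7, 141.6]
ee_rot: [-0.0, 0.983, 0.184, -0.001]
force: [-0.0, -0.8, 0.3]
finger_gap: 0.4
grip_force: 0.0
```

```bash
python3 st.py
```

```text
t 8.87 jig [102.6  58.7] z 141.6 toolx-ang err -0.0 z [-0.002  0.    -1.   ] Fjig [-0.3 -0.7] 0.3 gap 0.4
```

Request:
{"op": "play_rows", "data": {
  "deltas": [0,0,10,0,0,0,0,0,18,0,0,0,0,0,20,0,0,0,0,0,20,0,0,0,0,0,18,0,0,0,0,0,10,0,0,0,0,0,0,0,0,0,0,0,0,0,0,0]
}}

```text
clock: 9.53
ee_pos: [634.9, -25.7, 46.8]
ee_rot: [0.0, 0.983, 0.184, 0.0]
force: [0.5, 0.2, 0.1]
finger_gap: -0.3
grip_force: 0.0
```

```bash
python3 st.py; python3 - <<'E'
import numpy as np
def P(a,d=20,r=75): return np.array([20+r*np.cos(a)+d*np.sin(a),47+r*np.sin(a)-d*np.cos(a)])
A=np.linspace(.5,2.3,6)
for a in A: print(a.round(2),P(a).round(0))
# per call of 8 rows: tool-frame delta per half call
for a,b in zip(A[:-1],A[1:]):
    m=(a+b)/2; d1=P(m)-P(a); d2=P(b)-P(m); print("4 rows of",(d1/4*[1,-1]).round(1),"then",(d2/4*[1,-1]).round(1))
E
```

```text
t 9.53 jig [103.2  58.4] z 46.8 toolx-ang err -0.0001 z [ 0.001 -0.    -1.   ] Fjig [0.6 0. ] 0.1 gap -0.3
0.5 [95. 65.]
0.86 [84. 91.]
1.22 [ 65. 111.]
1.58 [ 39. 122.]
1.94 [ 12. 124.]
2.3 [-15. 116.]
4 rows of [-1.1 -3.3] then [-1.7 -3. ]
4 rows of [-2.2 -2.7] then [-2.7 -2.3]
4 rows of [-3.  -1.7] then [-3.3 -1.2]
4 rows of [-3.4 -0.6] then [-3.5  0.1]
4 rows of [-3.4  0.7] then [-3.2  1.3]
```

Request:
{"op": "play_rows", "data": {
  "deltas": [-4,-3.3,2,0,0,0,-4,-3.3,0,0,0,0,-1.6,-4.4,0,0,0,0,-1.6,-4.4,0,0,0,0,-1.8,-4.4,0,0,0,0,-2,-4.3,0,0,0,0,-2,-4.3,0,0,0,0,-2.2,-4.2,0,0,0,0]
}}

```text
clock: 10.2
ee_pos: [604.7, -1.9, 44.5]
ee_rot: [0.0, 0.983, 0.184, 0.0]
force: [0.6, -1.1, 0.6]
finger_gap: 0.1
grip_force: 0.6
```

Request:
{"op": "play_rows", "data": {
  "deltas": [-2.2,-2.7,0,0,0,0,-2.2,-2.7,0,0,0,0,-2.2,-2.7,0,0,0,0,-2.2,-2.7,0,0,0,0,-2.7,-2.3,0,0,0,0,-2.7,-2.3,0,0,0,0,-2.7,-2.3,0,0,0,0,-2.7,-2.3,0,0,0,0]
}}

```text
clock: 10.87
ee_pos: [580.2, 9.0, 44.5]
ee_rot: [0.001, 0.983, 0.184, 0.001]
force: [5.4, -3.3, -1.7]
finger_gap: 0.4
grip_force: 2.6
```

```bash
python3 st.py
```

```text
t 10.87 jig [ 64.8 110.6] z 44.5 toolx-ang err 0.0001 z [ 0.003 -0.001 -1.   ] Fjig [ 3.8 -5. ] -1.7 gap 0.4
```

Contact at about 6 N, as expected. I'll carry on round the arc.

Request:
{"op": "play_rows", "data": {
  "deltas": [-3,-1.7,0,0,0,0,-3,-1.7,0,0,0,0,-3,-1.7,0,0,0,0,-3,-1.7,0,0,0,0,-3.3,-1.2,0,0,0,0,-3.3,-1.2,0,0,0,0,-3.3,-1.2,0,0,0,0,-3.3,-1.2,0,0,0,0]
}}

```text
clock: 11.53
ee_pos: [555.6, 10.6, 45.2]
ee_rot: [0.001, 0.983, 0.184, 0.004]
force: [8.2, -2.1, -3.2]
finger_gap: 0.2
grip_force: 3.6
```

Request:
{"op": "play_rows", "data": {
  "deltas": [-3.4,-0.6,0,0,0,0,-3.4,-0.6,0,0,0,0,-3.4,-0.6,0,0,0,0,-3.4,-0.6,0,0,0,0,-3.5,0.1,0,0,0,0,-3.5,0.1,0,0,0,0,-3.5,0.1,0,0,0,0,-3.5,0.1,0,0,0,0]
}}

```text
clock: 12.2
ee_pos: [531.7, 2.9, 46.1]
ee_rot: [0.001, 0.983, 0.184, 0.006]
force: [9.7, 1.5, 0.7]
finger_gap: 0.4
grip_force: 4.5
```

```bash
python3 st.py
```

```text
t 12.2 jig [ 17.4 122.5] z 46.1 toolx-ang err -0.0005 z [ 0.013  0.    -1.   ] Fjig [ 9.5 -2.1] 0.7 gap 0.4
```

Request:
{"op": "play_rows", "data": {
  "deltas": [-3.4,0.7,0,0,0,0,-3.4,0.7,0,0,0,0,-3.4,0.7,0,0,0,0,-3.4,0.7,0,0,0,0,-3.2,1.3,0,0,0,0,-3.2,1.3,0,0,0,0,-3.2,1.3,0,0,0,0,-3.2,1.3,0,0,0,0]
}}

```text
clock: 12.87
ee_pos: [511.7, -11.5, 46.4]
ee_rot: [-0.001, 0.983, 0.182, 0.009]
force: [17.2, 19.5, -4.9]
finger_gap: -0.2
grip_force: 13.2
```

```bash
python3 st.py
```

```text
t 12.87 jig [ -6.5 116.3] z 46.4 toolx-ang err -0.0036 z [ 0.017  0.005 -1.   ] Fjig [23.1 11.9] -4.9 gap -0.2
```

The force is 26 N along the lever normal, so the lever is at its limit. I'll hold briefly, then back off and lift.

Request:
{"op": "play_rows", "data": {
  "deltas": [0,0,0,0,0,0,0,0,0,0,0,0,4,-3,0,0,0,0,8,-6,0,0,0,0,10,-8,0,0,0,0,10,-8,0,0,0,0,0,0,-20,0,0,0,0,0,-30,0,0,0]
}}

```text
clock: 13.53
ee_pos: [521.4, 22.4, 91.9]
ee_rot: [-0.001, 0.983, 0.185, -0.004]
force: [0.2, -0.1, -0.3]
finger_gap: 0.3
grip_force: 0.0
```

Request:
{"op": "play_rows", "data": {
  "deltas": [0,0,-30,0,0,0,-20,0,-30,0,0,0,-30,6,-30,0,0,0,-30,6,-30,0,0,0,-30,10,-30,0,0,0,-10,10,-20,0,0,0,0,0,0,0,0,0,0,0,0,0,0,0]
}}

```text
clock: 14.2
ee_pos: [426.8, -50.6, 262.4]
ee_rot: [0.0, 0.983, 0.184, 0.001]
force: [-0.3, 0.0, -0.4]
finger_gap: 0.3
grip_force: 0.0
```

```bash
python3 st.py; python3 - <<'E'
from h import *
M=imaging.camera_model("wrist"); im=imaging.read_camera("wrist")[:,:,::-1]
cv2.imwrite("pics/w2.png",im); g=np.load("jig.npz")
P=lambda j,z:proj("wrist",[*(g["R"]@np.array(j)+g["o"]),z],M).round(0)
for n,j,z in [("stopL",(75,28),43),("pivot",(20,47),68),("blkNearL",(-35,20),50),("blkNearR",(-35,-25),50),("ball q1.9",(20+94*np.cos(2.25),47+94*np.sin(2.25)),58),("ball q1.6",(20+94*np.cos(1.95),47+94*np.sin(1.95)),58)]: print(n,P(j,z))
E
```

```text
t 14.2 jig [-99.8 110.6] z 262.4 toolx-ang err -0.0013 z [ 0.003 -0.    -1.   ] Fjig [-0.3  0.1] -0.4 gap 0.3
stopL [335.  -7.]
pivot [318.  48.]
blkNearL [336. 105.]
blkNearR [377. 105.]
ball q1.9 [245. 109.]
ball q1.6 [231.  85.]
```

View pics/w2.png

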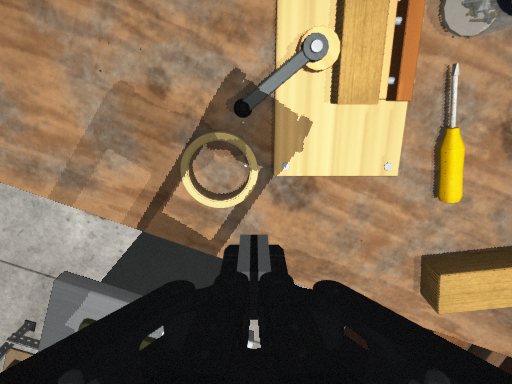

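The ball is at (243,107), which matches q≈1.9 (predicted 245,109). The block's near end is at row 104 (105 predicted), and the block is straight and pressed towards the pad. The bench items haven't moved and nothing is touching, so I'm handing in.

```bash
python3 -c "
from bench import bot
print(bot.finish_job())"
```

```text
the job is handed in; nothing more can be done
None
```

The block is against the end stop and the cam lever is fully round at about 1.9 rad, so the block should be clamped against the press pad; its contact force wasn't measured. The screwdriver, jar and tape were left untouched; I handed the job in at about 14 s, and no verdict came back.

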